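# Fit the filter cartridge in the water tank and lock it

## Task

Fit the filter cartridge into the steam oven's water tank: lower it into the empty well with its rounded end towards the well's chamfered end, press it down until it sits fully home, and swing the steel locking lever shut over it as far as it goes. Let go of everything, and leave the other things on the worktop where they stand.

Things in the scene. Friction and masses are not known exactly. Their poses are not given: they have to be found in the camera images.
- tank: The steam oven's water tank, standing on the worktop, immovable: a low white tub with a grey deck, 116 mm (its x) by 190 mm (y) by 64 mm high. Origin: centre of the underside; x points from its front to its back, y to its left, z up. In the deck: the cartridge well at (0, 0.032), a steel stop pin 12 mm high at (0.046, 0.0115), a filler lid 2.5 mm high at (0.014, -0.058).
- well_home (a point): Fixed in the tank at (0, 0.032, 0.021), axes as the tank's: where the cartridge's origin is when fully home, 43 mm below the deck. The well round it is 53 mm (x) by 103 mm (y): 1.5 mm play on every side of the cartridge, and a 45 degree bevel 5 mm wide at the mouth. Its end towards -y has chamfered corners to suit the cartridge's rounded end; the other is square.
- well_round_end (a point): Fixed in the tank at (0, -0.018, 0.021): where cartridge_round_end is when the cartridge is fully home. Note: a microwave hangs over the back of the worktop, its underside about 0.48 m above it and its front only some 5 to 10 cm behind the tank's middle, so keep the wrist low or towards the front there.
- lever_pivot (a point): Fixed in the tank at (-0.043, 0, 0.073), axes as the tank's: the locking lever's vertical axis, at mid height of its flat steel bar (16 mm wide, 8 mm thick, from height 0.069 to 0.077 above the worktop).
- lever_paddle (a point): Centre of the black upright paddle at the end of the locking lever, 80 mm from the lever's axis, 0.0915 above the worktop. The paddle is a plate 20 mm long (along the lever), 9 mm thick, from height 0.077 to 0.106; its flat sides are for pushing. Site x points from the pivot to the paddle, z up.
- lock_lever (a joint): Angle q of the locking lever. 0 is shut, at its stop, lying along the tank's +x across the cartridge's rounded end. From pivot to paddle is (cos q, -sin q) in the tank's x, y. Range 0 to 1.6; starts open at 1.15 to 1.4, clear of the well. Light friction (1.5 N at the paddle); stays where left. It passes 3 mm over a cartridge that is home and is blocked by a proud one.
- seat (a joint): Travel of the stiff sealing seat in the bottom of the well: 0 up (as it starts) to 0.012 m fully down. A cartridge lowered in comes to rest on it 12 mm too high; about 9 N pushes it down slowly (12 N at 20 mm/s, more if faster) and it stays where it is left.
- cartridge: Filter cartridge, loose, upright, about 0.25 kg: white block 50 mm (its x) by 100 mm (y) by 44 mm high; the -y end is a half round of radius 25 mm, the +y end square. On top a pull fin, 18 mm thick (x), y from -0.014 to 0.040, height 44 to 72 mm, flat sides and top. Origin: centre of the underside, z up. Home, its axes are the tank's and the fin's top is at height 0.093.
- cartridge_round_end (a point): Point of the cartridge at (0, -0.050, 0): the underside of the tip of its rounded end.
- mug_a: Striped mug, 81 x 116 x 94 mm, a bystander on the right. Origin: centre of the underside.
- fork: Table fork lying flat between the tank and the cartridge, 193 x 26 x 15 mm, a bystander. Origin: under its centre; its x is its length.
- pepper_mill: Wooden pepper mill, diameter 58 mm, 150 mm high, a bystander at the back. Origin: centre of the underside.
- salt_shaker: Salt shaker, diameter 44 mm, 90 mm high, a bystander at the back. Origin: centre of the underside.
- spice_jar: Spice jar with a white cap, 40 mm wide, 101 mm high, a bystander at the back. Origin: centre of the underside.

How it is judged:
By the outcome, as a careful person would: the job done as asked, in the order asked, and still so for the second after the job is handed in, with the robot touching nothing.
It also fails if it takes over 72 s, if anything falls off the work surface, if the arm or the gripper's body presses on something with over 40 N, if the wrist force passes 120 N, or if a joint passes its speed limit or range.

## Robot

A 7-joint arm with a two-finger parallel gripper is mounted at the origin on a cart in front of the work surface, level with it; the furniture and walls round the work are solid. World frame = base frame: x ahead of the robot, y to its left, z up, the work surface at z = 0. Lengths are in m, angles in rad, forces in N, time in s.
With the tool pointing down it reaches from about 0.4 to 0.85 m from the base axis. Payload 10.4 kg.
Tool frame: the origin (TCP) lies between the finger pads; the fingertips stand 22 mm ahead of it and the grasp point (between the pads) lies 3 mm ahead of it; z points along the fingers, y is the line along which they close (so a half turn about z gives the same grasp; the last joint's range is limited). The gripper opens to 85 mm and grips with 20 to 120 N. Pads are 22 mm wide; open, the fingers measure 114 mm over their backs; the gripper's body (76 mm by 85 mm) begins 54 mm behind the grasp point. The pads swing forward as they close: fully open they stand 13 mm farther back than shut.
Start: joints at [-1.149, 0.332, -0.065, 1.46, 0.022, 1.35, -0.088], TCP at [0.269, 0.564, 0.217] pointing down, gripper open.
Joint ranges: [-2.6, 2.6], [-0.5, 2.12], [-1.47, 1.34], [0.16, 2.42], [-1.27, 4.41], [0.06, 2.06], [-2.6, 2.6]. Speed limits (rad/s): [2.22, 2.22, 2.79, 2.79, 3.14, 3.14, 3.14].

## Interface

Orientations are given as a unit quaternion [x, y, z, w].
In Python, from workcell import manip, camera, ticket, boxes_of, outline_of gives the robot as it stands.
- The arm moves only by the tool carry_out, never from a script. Its argument "deltas" is a list of rows, each a list of 5 numbers: the shift along the tool's x, y, z as a fraction of full scale, then the turn about the tool's z as a fraction of full scale, then the opening, from -1 (shut) to 1 (fully open), so that 0 is half open. In form: [[tx, ty, tz, spin, gripper], ...]. A call has 1 to 20 rows; each row is the pose to reach, as a shift and turn from the pose commanded when the call began, along the tool's axes at that moment; what a row does not reach only later rows make up. Full scale, the value 1, is 150 mm for a shift and 30 degrees for a turn. A row lasts 1/8 s, in which the tool goes at most 62.5 mm and 10.7 degrees, less where a joint would pass 70% of its speed; a pose out of reach is approached as far as the arm can. A call with a number of a shift or a turn outside -1 to 1 is refused whole. A call with a gripper value outside its range is refused whole. The fingers move at their own pace and stop on an object; "force" is the grip in N (left out, the last holds). Time passes only in rows, so rows that repeat a pose let the fingers close. It gives the time, the measured TCP pose, the force, the opening and the grip force at its end, in the units of the state.
- manip.get_obs(): the state, without advancing time (a new reading comes with each control period).
- camera(name): name is "scene" or "top" or "wrist"; returns a dict with "img" (420x560x3 uint8, red, green, blue), "depth" (420x560 float32, m along the optical axis (not along the pixel's ray), 0 where there is no reading), "vertical_fov" (degrees; the focal length in pixels is half the picture's height over the tangent of half this angle, whatever the lens; pixels are square), "cx", "cy" (the principal point, pixels), "R" (3x3) and "t" (3): a world point X has camera coordinates R X + t. Camera axes: x right, y down, z forward; pixel columns grow to the right and rows downward; lengths in m; the calibration is good to about 2 mm. The wrist camera is an equidistant fisheye: a pixel r from the principal point sees the ray r / f radians off the axis. A picture is of the moment at which its call begins.
- ticket.hand_in(): hands the job in; it is judged then, once.
Trained networks look in a picture, given as the dict that the camera call returned (one of the last four; its "shot" number tells which), for a name from the list of things; names that differ only in an ending like _2 or _b are one class to them, and where a whole thing is asked for, a point or a joint stands for the part that bears it (a point fixed in the world has none). Each returns a list of dicts, best first, with "conf" (0 to 1); they miss things now and then, are a little off and sometimes report something else, mostly with a low value. They report only what shows in the picture. A call takes as long as a camera call.
- boxes_of(query, picture): "position" ([x, y, z] in m, in world coordinates, good to about 4 mm: the middle of the surface that is visible of it).
- outline_of(query, picture): "region" (420x560 bool, what is visible of it).
The state is a dict: "clock": time; "joint_pos": joint angles; "joint_velocities": joint speeds; "tau": joint torques, N m; "position": TCP position; "ee_rot": TCP orientation; "ft_force": force on the tool from outside, world axes, zero at the start; "torque": the same for the moment, N m; "grip_width": opening from 0.0 (shut) to 1.0 (fully open); "grasp_force": force on a finger pad.
Only numpy, scipy, OpenCV 4.12 (cv2) and the standard library are available. Lean on these libraries where they do the work, as an engineer would, in place of code of your own. Each camera call takes 0.05 s, during which the arm holds its last target. There are 200 camera calls.

## Working session

There is one attempt and no reset: what is moved stays moved. The work goes in short steps, Python scripts to look and compute and a tool call to move; the robot and the scene stay as the last step left them, time stands still between calls to the robot, and variables do not carry over. Pictures are saved under pics/ and viewed, at most 10 in all, crops included, and the job is handed in when it is done.

Besides the shell and the picture viewer there is one more tool, called as name([rows], argument=value, ...), one row to a line, values as JSON. carry_out: Moves the arm, as the interface text tells. Its arguments: {"type":"object","properties":{"deltas":{"type":"array","items":{"type":"array","items":{"type":"number"}}},"force":{"type":"number"}},"required":["deltas"]}

```bash
ls; mkdir -p pics; cat > h.py <<'E'
import numpy as np, cv2
from workcell import manip, camera, ticket, boxes_of, outline_of
def pts(c, m=None):
    d=c["depth"]; v,u=np.nonzero((d>0) if m is None else (m&(d>0))); z=d[v,u]
    f=210/np.tan(np.radians(c["vertical_fov"])/2)
    P=np.stack([(u-c["cx"])/f*z,(v-c["cy"])/f*z,z],1)
    return (P-c["t"])@c["R"]
def proj(c,X):
    f=210/np.tan(np.radians(c["vertical_fov"])/2); p=c["R"]@np.array(X)+c["t"]
    return f*p[0]/p[2]+c["cx"], f*p[1]/p[2]+c["cy"]
def save(c,n): cv2.imwrite("pics/"+n,cv2.cvtColor(c["img"],cv2.COLOR_RGB2BGR))
E
python3 - <<'E'
from h import *
np.set_printoptions(precision=4,suppress=True)
o=manip.get_obs(); print({k:o[k] for k in("clock","position","ee_rot","grip_width","ft_force")})
for n in("top","scene"):
    c=camera(n); save(c,n+"0.png"); print(n,c["vertical_fov"],-c["R"].T@c["t"])
    for q in("tank","cartridge","lever_paddle","fork","mug_a","pepper_mill","salt_shaker","spice_jar"):
        b=boxes_of(q,c); print(q,[(np.round(x["position"],3),round(x["conf"],2)) for x in b[:2]])
    if 1:
        for q in("tank","cartridge","lever_paddle"):
            r=outline_of(q,c)
            if r:
                P=pts(c,r[0]["region"]); print(q,len(P),np.percentile(P,[2,50,98],axis=0).round(3).tolist())
E
```

```text
pics
{'clock': 0.0, 'position': array([0.2687, 0.5638, 0.2157]), 'ee_rot': array([ 0.2205,  0.9754, -0.0007, -0.0001]), 'grip_width': 0.9980087877229363, 'ft_force': array([-0.9439,  0.8675,  0.5127])}
top 47.042118295099684 [ 0.4395 -0.1906  1.2001]
tank [(array([ 0.44 , -0.225,  0.063]), 0.59)]
cartridge [(array([0.592, 0.024, 0.043]), 0.79), (array([ 0.567, -0.306,  0.1  ]), 0.66)]
lever_paddle [(array([ 0.39 , -0.246,  0.077]), 0.76), (array([ 0.538, -0.114,  0.006]), 0.65)]
fork [(array([ 0.534, -0.114,  0.003]), 0.8)]
mug_a [(array([ 0.407, -0.467,  0.036]), 0.72)]
pepper_mill [(array([ 0.652, -0.17 ,  0.053]), 0.85), (array([ 0.438, -0.226,  0.063]), 0.3)]
salt_shaker [(array([ 0.69 , -0.102,  0.079]), 0.49)]
spice_jar [(array([ 0.57 , -0.306,  0.1  ]), 0.72), (array([ 0.407, -0.468,  0.036]), 0.64)]
tank 4183 [[0.365, -0.323, 0.011], [0.439, -0.228, 0.064], [0.514, -0.135, 0.08]]
cartridge 895 [[0.569, -0.024, 0.01], [0.591, 0.023, 0.045], [0.621, 0.072, 0.076]]
lever_paddle 307 [[0.381, -0.294, 0.072], [0.394, -0.248, 0.078], [0.407, -0.204, 0.107]]
scene 46.00359348058422 [-0.0305 -0.8656  0.7356]
tank [(array([ 0.421, -0.268,  0.064]), 0.88)]
cartridge [(array([0.588, 0.01 , 0.047]), 0.61), (array([ 0.421, -0.262,  0.064]), 0.28)]
lever_paddle [(array([ 0.391, -0.262,  0.074]), 0.8)]
fork [(array([ 0.595, -0.15 ,  0.002]), 0.67), (array([ 0.403, -0.471,  0.059]), 0.57)]
mug_a [(array([ 0.652, -0.186,  0.066]), 0.7), (array([ 0.405, -0.472,  0.059]), 0.58)]
pepper_mill [(array([ 0.654, -0.19 ,  0.068]), 0.94)]
salt_shaker [(array([ 0.684, -0.112,  0.05 ]), 0.52)]
spice_jar [(array([ 0.566, -0.328,  0.065]), 0.7), (array([ 0.386, -0.264,  0.076]), 0.62)]
tank 4829 [[0.355, -0.331, 0.006], [0.425, -0.264, 0.061], [0.509, -0.137, 0.08]]
cartridge 784 [[0.567, -0.024, 0.004], [0.584, 0.012, 0.04], [0.613, 0.068, 0.071]]
```

View pics/top0.png

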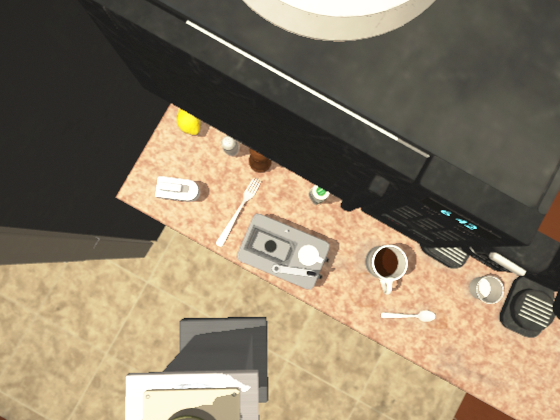

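View pics/scene0.png

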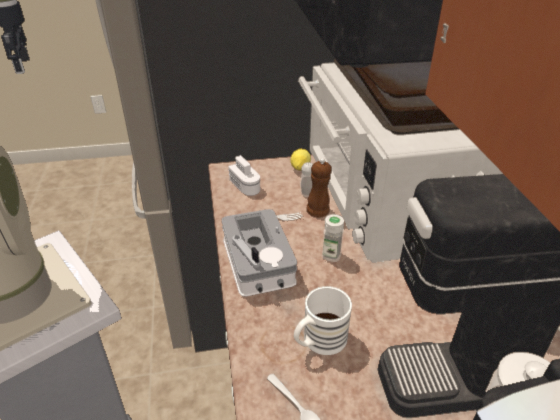

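```bash
cat >> h.py <<'E'
def rect(P):
    r=cv2.minAreaRect(P[:,:2].astype(np.float32)); b=cv2.boxPoints(r)
    e=b[1]-b[0]; g=b[2]-b[1]; l=e if np.hypot(*e)>np.hypot(*g) else g
    return np.round(r[0],4), np.round(r[1],4), round(float(np.degrees(np.arctan2(l[1],l[0]))),2)
E
python3 - <<'E'
from h import *
np.set_printoptions(precision=4,suppress=True)
for n in ("top","scene"):
    c=camera(n); print(n,c["R"].tolist())
    for q,lo,hi in(("tank",.055,.07),("cartridge",.036,.05),("cartridge",.062,.085),("lever_paddle",.068,.115),("lever_paddle",.09,.115)):
        r=outline_of(q,c)
        if not r: print(q,None); continue
        P=pts(c,r[0]["region"]); P=P[(P[:,2]>lo)&(P[:,2]<hi)]
        if len(P)>8: print(q,lo,len(P),P.mean(0),*rect(P))
E
```

```text
top [[-0.020184248080818666, -0.9996840611115944, 0.014979121764696844], [-0.9960202474730967, 0.01880486704282794, -0.08712085628098741], [0.08681165102129361, -0.016677977543191797, -0.9960851280448]]
tank 0.055 2873 [ 0.4396 -0.2347  0.0645] [ 0.4395 -0.2271] [0.1953 0.1214] 66.13
cartridge 0.036 561 [0.5907 0.019  0.0446] [0.593  0.0234] [0.0979 0.0476] 82.04
cartridge 0.062 186 [0.5955 0.0358 0.0722] [0.5963 0.0363] [0.053  0.0192] 81.9
lever_paddle 0.068 301 [ 0.3941 -0.2492  0.081 ] [ 0.3941 -0.2501] [0.0985 0.017 ] 81.74
lever_paddle 0.09 34 [ 0.3883 -0.2872  0.1051] [ 0.3888 -0.2873] [0.0172 0.0085] 88.88
scene [[0.7627341001887694, -0.6466639467611236, 0.007901415604520184], [-0.3845243842386603, -0.4632987700025786, -0.7984329950847326], [0.5199785479566514, 0.6059537850970359, -0.6020318263941431]]
tank 0.055 2457 [ 0.4351 -0.2434  0.0623] [ 0.4402 -0.2265] [0.1981 0.1225] 66.21
cartridge 0.036 328 [0.5881 0.0151 0.0418] [0.5958 0.0231] [0.1003 0.0541] 84.44
cartridge 0.062 103 [0.594  0.0331 0.0681] [0.5957 0.0367] [0.0569 0.0213] 80.46
lever_paddle 0.068 363 [ 0.3913 -0.2576  0.0802] [ 0.3937 -0.2504] [0.1001 0.0179] 80.88
lever_paddle 0.09 64 [ 0.3863 -0.2903  0.0999] [ 0.3873 -0.2879] [0.0084 0.021 ] -88.8
```

```bash
cat >> h.py <<'E'
from scipy.spatial.transform import Rotation as Ro
def go(x,y,z,yaw):
    "needed shift/turn, in full-scale units, from the measured pose; yaw = world angle of tool y, deg"
    o=manip.get_obs(); R=Ro.from_quat(o["ee_rot"]).as_matrix()
    d=R.T@(np.array([x,y,z])-o["position"])/0.15
    a=np.degrees(np.arctan2(R[1,1],R[0,1])); s=-((yaw-a+90)%180-90)/30
    print("t",o["clock"],"pos",o["position"].round(4),"yaw",a.round(2),"w",round(o["grip_width"],3),"F",np.round(o["ft_force"],1),"grip",o["grasp_force"],"delta",d.round(3),"spin",round(s,3))
E
python3 - <<'E'
from h import *
A=np.concatenate([pts(camera(n)) for n in("top","scene")])
for z0,z1 in((.02,.25),(.25,.6)):
    P=A[(A[:,2]>z0)&(A[:,2]<z1)]
    print(z0)
    H,_,_=np.histogram2d(P[:,0],P[:,1],bins=[np.arange(.15,.86,.05),np.arange(-.4,.71,.05)])
    for i,r in enumerate(H): print(f"{.15+.05*i:.2f}",''.join('#' if k>3 else '.' for k in r[::-1]))
go(.4,.42,.2,34.5); go(.4,.42,.2,34.5)
E
```

```text
0.02
0.15 ......................
0.20 ...#..................
0.25 .#.#..................
0.30 ......................
0.35 .................####.
0.40 .......#........#####.
0.45 .......##.......#####.
0.50 .......###.......##...
0.55 ........##..###....###
0.60 .........##.###..#.###
0.65 ..........#....#####..
0.70 ..........##.######...
0.75 ...........#.#####....
0.80 ...........######.....
0.25
0.15 ......................
0.20 ...##.................
0.25 .####.................
0.30 .###..................
0.35 ......................
0.40 .......#..............
0.45 .......##..........###
0.50 .......###........###.
0.55 ........##.......##..#
0.60 .........##....#######
0.65 .........##...########
0.70 ..........##..########
0.75 ...........#.#########
0.80 ...........##########.
t 1.9 pos [0.2689 0.5642 0.2165] yaw 64.51 w 1.0 F [-0.3  0.2 -0.3] grip 0.0 delta [-1.202 -0.492  0.11 ] spin 1.0
t 1.9 pos [0.2689 0.5642 0.2165] yaw 64.51 w 1.0 F [-0.3  0.2 -0.3] grip 0.0 delta [-1.202 -0.492  0.11 ] spin 1.0
```

carry_out([
  [-0.2,-0.4,0.05,0.3,1],
  [-0.42,-0.8,0.1,0.6,1],
  [-0.55,-1.0,0.1,0.9,1],
  [-0.6,-1.0,0.1,1,1],
  [-0.6,-1.0,0.1,1,1],
])

```text
clock: 2.52
position: [0.286, 0.3905, 0.2019]
ee_rot: [0.465, 0.885, 0.001, -0.0]
ft_force: [0.3, -0.4, -0.2]
grip_width: 0.998
grasp_force: 0.0
```

```bash
python3 -c "
from h import *
go(.29,.27,.2,7);go(.36,.16,.2,0)"
```

```text
t 2.525 pos [0.286  0.3905 0.2019] yaw 34.53 w 0.998 F [ 0.3 -0.4 -0.2] grip 0.0 delta [-0.677 -0.433  0.012] spin 0.918
t 2.525 pos [0.286  0.3905 0.2019] yaw 34.53 w 0.998 F [ 0.3 -0.4 -0.2] grip 0.0 delta [-1.546 -0.464  0.011] spin 1.151
```

carry_out([
  [-0.35,-0.25,0,0.35,1],
  [-0.7,-0.45,0,0.7,1],
  [-1.0,-0.5,0,1,1],
  [-1.0,-0.5,0,1,1],
])

```text
clock: 3.02
position: [0.31, 0.2228, 0.202]
ee_rot: [0.68, 0.733, 0.001, -0.0]
ft_force: [-0.2, 0.1, 0.1]
grip_width: 1.0
grasp_force: 0.0
```

```bash
python3 -c "
from h import *
go(.36,.12,.2,-8);go(.43,.08,.2,-8)"
```

```text
t 3.025 pos [0.31   0.2228 0.202 ] yaw 4.32 w 1.0 F [-0.2  0.1  0.1] grip 0.0 delta [-0.709  0.281  0.013] spin 0.411
t 3.025 pos [0.31   0.2228 0.202 ] yaw 4.32 w 1.0 F [-0.2  0.1  0.1] grip 0.0 delta [-1.01   0.726  0.013] spin 0.411
```

carry_out([
  [-0.35,0.15,0,0.2,1],
  [-0.7,0.35,0,0.41,1],
  [-1.0,0.7,0,0.41,1],
  [-1.0,1.0,0,0.41,1],
  [-1.0,1.0,0,0.41,1],
  [-1.0,1.0,0,0.41,1],
])

```text
clock: 3.78
position: [0.4699, 0.0877, 0.2011]
ee_rot: [0.752, 0.659, -0.001, 0.0]
ft_force: [-0.7, 0.3, -0.0]
grip_width: 1.006
grasp_force: 0.0
```

```bash
python3 - <<'E'
from h import *
c=camera("wrist"); save(c,"w1.png"); print(c["vertical_fov"],c["cx"],c["cy"],(-c["R"].T@c["t"]).round(3),c["R"].round(2).tolist())
go(.595,.036,.14,-8)
E
```

```text
65.70646984690485 279.25747125764286 210.458190807136 [0.48  0.166 0.36 ] [[0.99, -0.13, -0.0], [-0.12, -0.94, 0.31], [-0.04, -0.31, -0.95]]
t 3.825 pos [0.4696 0.0876 0.2014] yaw -7.6 w 1.004 F [-0.7 -0.1 -0.7] grip 0.0 delta [-0.23   0.874  0.409] spin 0.013
```

```bash
cat >> h.py <<'E'
def wpts(c,m):
    d=c["depth"]; v,u=np.nonzero(m&(d>0)); z=d[v,u]
    f=210/np.tan(np.radians(c["vertical_fov"])/2)
    a,b=u-c["cx"],v-c["cy"]; r=np.hypot(a,b)+1e-9; t=np.tan(r/f)
    return (np.stack([a/r*t*z,b/r*t*z,z],1)-c["t"])@c["R"]
E
python3 - <<'E'
from h import *
c=camera("wrist")
r=outline_of("cartridge",c); print([x["conf"] for x in r])
P=wpts(c,r[0]["region"])
for lo,hi in((.036,.05),(.066,.08)):
    Q=P[(P[:,2]>lo)&(P[:,2]<hi)]; print(len(Q),Q.mean(0).round(4),rect(Q))
E
```

```text
[]Traceback (most recent call last):
  File "<stdin>", line 4, in <module>
IndexError: list index out of range
```

View pics/w1.png

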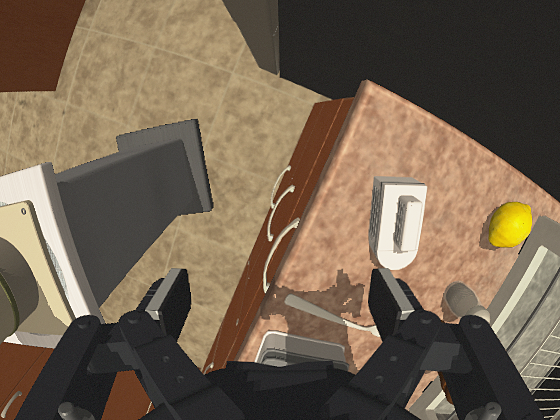

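```bash
python3 - <<'E'
from h import *
c=camera("wrist"); m=np.zeros((420,560),bool); m[165:275,360:440]=True
P=wpts(c,m)
for lo,hi in((.036,.05),(.066,.08)):
    Q=P[(P[:,2]>lo)&(P[:,2]<hi)&(abs(P[:,0]-.594)<.06)&(abs(P[:,1]-.024)<.07)]; print(len(Q),Q.mean(0).round(4),rect(Q))
E
```

```text
2373 [0.5885 0.0332 0.0444] (array([0.5942, 0.0271]), array([0.1002, 0.0513]), 81.97)
881 [0.5946 0.0415 0.0723] (array([0.5957, 0.0398]), array([0.0535, 0.0189]), 82.79)
```

carry_out([
  [-0.1,0.3,0.2,0,1],
  [-0.2,0.6,0.4,0.01,1],
  [-0.217,0.88,0.4,0.01,1],
  [-0.217,0.88,0.4,0.01,1],
  [-0.217,0.88,0.55,0.01,1],
  [-0.217,0.88,0.7,0.01,1],
  [-0.217,0.88,0.8,0.01,1],
  [-0.217,0.88,0.87,0.01,1],
  [-0.217,0.88,0.87,0.01,1],
])

```text
clock: 5.1
position: [0.5961, 0.0364, 0.0708]
ee_rot: [0.755, 0.656, -0.0, -0.0]
ft_force: [-1.2, 0.1, 0.9]
grip_width: 0.997
grasp_force: 0.0
```

```bash
python3 - <<'E'
from h import *
go(.596,.038,.070,-8)
E
```

```text
t 5.1 pos [0.5961 0.0364 0.0708] yaw -8.07 w 0.997 F [-1.2  0.1  0.9] grip 0.0 delta [ 0.011 -0.002  0.005] spin -0.002
```

carry_out([
  [0,0,0,0,0],
  [0,0,0,0,-1],
  [0,0,0,0,-1],
  [0,0,0,0,-1],
  [0,0,0,0,-1],
  [0,0,0,0,-1],
  [0,0,0,0,-1],
  [0,0,0,0,-1],
], force=60)

```text
clock: 6.1
position: [0.5965, 0.0362, 0.071]
ee_rot: [0.755, 0.655, 0.0, -0.0]
ft_force: [1.0, -0.3, -0.4]
grip_width: -0.002
grasp_force: 0.0
```

```bash
python3 - <<'E'
from h import *
c=camera("wrist"); d=camera("top"); 
a=cv2.resize(d["img"][130:250,110:270],(560,420)); 
cv2.imwrite("pics/m1.png",cv2.resize(np.hstack([c["img"],a])[:,:,::-1],(800,300)))
P=pts(d); Q=P[(P[:,2]>.036)&(P[:,2]<.05)&(abs(P[:,0]-.594)<.07)&(abs(P[:,1]-.024)<.09)]; print(len(Q),rect(Q))
E
```

```text
421 (array([0.5918, 0.0094]), array([0.0706, 0.0501]), 80.83)
```

View pics/m1.png

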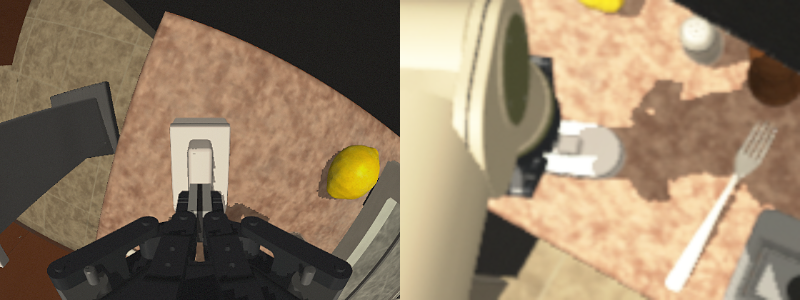

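```bash
python3 - <<'E'
from h import *
go(.5965,.036,.071,-8)
c=camera("wrist"); cv2.imwrite("pics/w2.png",cv2.resize(c["img"][150:350,170:410],(720,600),interpolation=cv2.INTER_CUBIC)[:,:,::-1])
m=np.ones((420,560),bool); P=wpts(c,m); 
for lo,hi in((.04,.048),(.066,.076)):
    Q=P[(P[:,2]>lo)&(P[:,2]<hi)&(abs(P[:,0]-.594)<.045)&(P[:,1]>.048)&(P[:,1]<.1)]; print(len(Q),Q.mean(0),rect(Q))
E
```

```text
t 6.2 pos [0.5965 0.0361 0.071 ] yaw -8.09 w -0.001 F [0.  0.1 0.2] grip 0.0 delta [-0.001 -0.    -0.   ] spin -0.003
3032 [0.59881581 0.06488553 0.04493366] (array([0.5992, 0.061 ]), array([0.0316, 0.0502]), -6.61)
1269 [0.59894714 0.05786499 0.07231941] (array([0.599 , 0.0568]), array([0.0194, 0.0194]), -5.22)
```

View pics/w2.png

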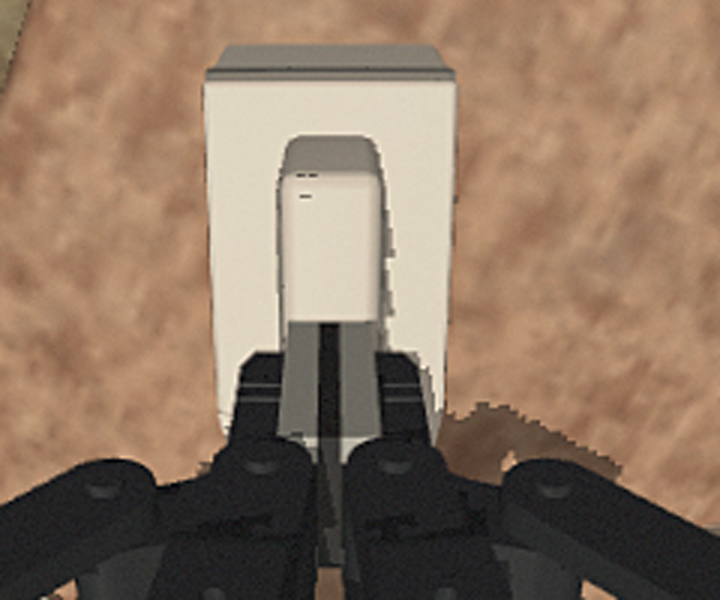

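```bash
python3 - <<'E'
from h import *
c=camera("wrist")
R=c["R"]; C=-R.T@c["t"]; print(C)
for v in range(244,320,4):
    row=[]
    for u in (254,270,279,290,305):
        m=np.zeros((420,560),bool); m[v,u]=1; p=wpts(c,m)
        row.append(p[0].round(3).tolist() if len(p) else None)
    print(v,row)
d=camera("scene"); u,v=proj(d,(.595,.03,.07)); print(u,v); u,v=int(u),int(v)
cv2.imwrite("pics/s2.png",cv2.resize(d["img"][v-50:v+50,u-65:u+65],(780,600),interpolation=cv2.INTER_CUBIC)[:,:,::-1])
E
```

```text
[0.6067431  0.11454864 0.22953146]
244 [[0.58, 0.037, 0.046], [0.592, 0.046, 0.072], [0.597, 0.047, 0.074], [0.603, 0.045, 0.073], [0.611, 0.032, 0.045]]
248 [[0.58, 0.034, 0.046], [0.592, 0.045, 0.074], [0.597, 0.044, 0.073], [0.602, 0.043, 0.073], [0.611, 0.029, 0.045]]
252 [[0.579, 0.032, 0.047], [0.592, 0.042, 0.073], [0.596, 0.042, 0.074], [0.602, 0.041, 0.074], None]
256 [[0.578, 0.028, 0.045], [0.591, 0.04, 0.074], [0.596, 0.039, 0.073], [0.602, 0.038, 0.073], [0.61, 0.023, 0.045]]
260 [[0.578, 0.025, 0.046], [0.593, 0.048, 0.093], [0.597, 0.047, 0.094], [0.602, 0.046, 0.092], [0.61, 0.02, 0.045]]
264 [[0.577, 0.022, 0.045], [0.593, 0.047, 0.097], [0.597, 0.047, 0.098], [0.602, 0.047, 0.099], [0.61, 0.018, 0.045]]
268 [[0.585, 0.045, 0.095], [0.593, 0.048, 0.103], [0.597, 0.048, 0.104], [0.602, 0.047, 0.103], [0.609, 0.042, 0.095]]
272 [[0.585, 0.045, 0.098], [0.593, 0.048, 0.106], [0.597, 0.047, 0.105], [0.602, 0.047, 0.106], [0.608, 0.042, 0.099]]
276 [[0.585, 0.045, 0.102], [0.593, 0.048, 0.109], [0.597, 0.047, 0.109], [0.602, 0.046, 0.109], [0.608, 0.042, 0.103]]
280 [[0.5
[... 520 characters left out ...]
.597, 0.047, 0.125], [0.601, 0.046, 0.124], [0.607, 0.047, 0.127]]
300 [[0.589, 0.051, 0.132], [0.594, 0.049, 0.129], [0.597, 0.045, 0.124], [0.601, 0.048, 0.13], [0.607, 0.049, 0.132]]
304 [[0.589, 0.052, 0.135], [0.594, 0.049, 0.132], [0.597, 0.043, 0.124], [0.601, 0.048, 0.132], [0.607, 0.048, 0.133]]
308 [[0.588, 0.049, 0.134], [0.594, 0.049, 0.135], [0.596, 0.042, 0.125], [0.601, 0.048, 0.134], [0.606, 0.046, 0.134]]
312 [[0.589, 0.05, 0.138], [0.594, 0.049, 0.137], [0.596, 0.04, 0.125], [0.601, 0.049, 0.138], [0.606, 0.047, 0.137]]
316 [[0.589, 0.049, 0.139], [0.594, 0.049, 0.139], [0.596, 0.038, 0.125], [0.601, 0.048, 0.139], [0.606, 0.047, 0.139]]
243.5626962508478 161.96397796654696
```

View pics/s2.png

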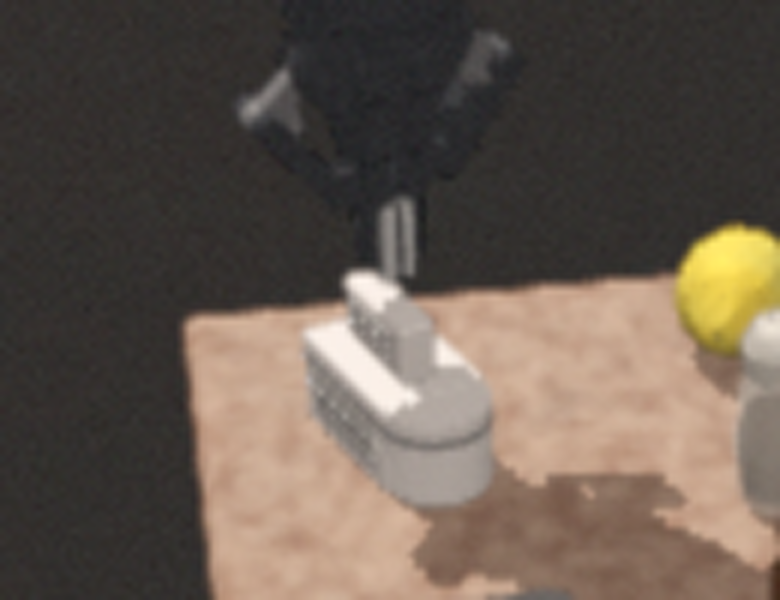

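carry_out([
  [0,0,0,0,0.3],
  [0,0,0,0,0.3],
  [0,0,0,0,0.3],
  [0,0,0,0,0.3],
  [0,0,0.1,0,0.3],
  [0,0,0.2,0,0.3],
  [0,0,0.25,0,0.3],
  [0,0,0.29,0,0.3],
  [0,0,0.29,0,0.3],
])

```text
clock: 7.48
position: [0.5963, 0.0361, 0.0271]
ee_rot: [0.755, 0.655, -0.0, -0.0]
ft_force: [0.7, 0.4, -0.1]
grip_width: 0.646
grasp_force: 0.0
```

carry_out([
  [0,0,0,0,-1],
  [0,0,0,0,-1],
  [0,0,0,0,-1],
  [0,0,0,0,-1],
  [0,0,0,0,-1],
  [0,0,0,0,-1],
], force=60)

```text
clock: 8.22
position: [0.5973, 0.0364, 0.0297]
ee_rot: [0.755, 0.655, 0.001, 0.0]
ft_force: [-7.4, 0.0, 16.2]
grip_width: 0.198
grasp_force: 68.8
```

carry_out([
  [0,0,-0.1,0,-1],
  [0,0,-0.25,0,-1],
  [0,0,-0.45,0,-1],
  [0,0,-0.65,0,-1],
  [-0.15,-0.05,-0.67,0.1,-1],
  [-0.4,-0.15,-0.67,0.25,-1],
  [-0.65,-0.3,-0.67,0.4,-1],
  [-0.85,-0.4,-0.67,0.53,-1],
  [-0.9,-0.4,-0.67,0.53,-1],
  [-0.9,-0.4,-0.67,0.53,-1],
])

```text
clock: 9.48
position: [0.5179, -0.0896, 0.1279]
ee_rot: [0.839, 0.544, 0.0, -0.0]
ft_force: [0.6, 0.4, -3.2]
grip_width: 0.2
grasp_force: 67.2
```

```bash
python3 - <<'E'
from h import *
go(.4577,-.1859,.128,-23.9)
c=camera("wrist"); save(c,"w3.png")
P=wpts(c,np.ones((420,560),bool)); z=manip.get_obs()["position"]
for lo,hi in((.165,.18),(.13,.152)):
    Q=P[(P[:,2]>lo)&(P[:,2]<hi)&(abs(P[:,0]-z[0])<.06)&(abs(P[:,1]-z[1])<.1)]; print(len(Q),Q.mean(0).round(4),np.percentile(Q[:,2],[5,50,95]).round(4))
d=camera("top")
r=outline_of("cartridge",d)
for x in r:
    print(x["conf"],pts(d,x["region"]).mean(0))
E
```

```text
t 9.475 pos [ 0.5179 -0.0896  0.1279] yaw -24.05 w 0.2 F [ 0.6  0.4 -3.2] grip 67.2466232185252 delta [-0.75  -0.105 -0.001] spin -0.005
5621 [ 0.52   -0.0826  0.1712] [0.1676 0.1711 0.1759]
6782 [ 0.5242 -0.0725  0.1428] [0.1364 0.1431 0.1446]
0.71 [ 0.49993798 -0.12730021  0.13927848]
0.24 [ 0.45252426 -0.19722649  0.03348936]
```

View pics/w3.png

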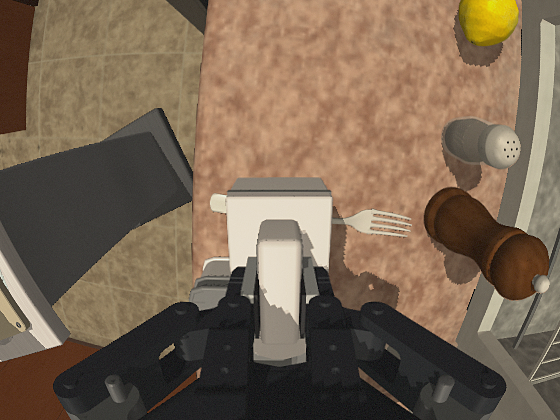

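```bash
python3 - <<'E'
from h import *
c=camera("wrist"); m=np.zeros((420,560),bool); m[170:265,215:345]=True
P=wpts(c,m); o=manip.get_obs()["position"]
Q=P[(P[:,2]>.138)&(P[:,2]<.15)]
a=np.radians(-24.0); ex=np.array([np.cos(a),np.sin(a)]); ey=np.array([-ex[1],ex[0]])
D=Q[:,:2]-o[:2]; s,t=D@ex,D@ey
print(np.percentile(s,[.5,2,98,99.5]).round(4),np.percentile(t,[95,99,99.8]).round(4), rect(Q))
F=P[(P[:,2]>.166)&(P[:,2]<.18)][:,:2]-o[:2]; print("fin",np.percentile(F@ex,[1,99]),np.percentile(F@ey,[98,99.8]))
d=camera("top"); r=outline_of("cartridge",d); T=pts(d,r[0]["region"]); T=T[(T[:,2]>.138)&(T[:,2]<.15)]; E=T[:,:2]-o[:2]
print("top",len(T),np.percentile(E@ex,[1,99]).round(4),np.percentile(E@ey,[.5,2]).round(4))
E
```

```text
[-0.0258 -0.0252  0.0228  0.0234] [0.0392 0.0396 0.0398] (array([ 0.5264, -0.0676]), array([0.0359, 0.0502]), -24.16)
fin [-0.00984372  0.00779569] [0.02958036 0.02996117]
top 325 [-0.0238  0.0239] [-0.0615 -0.0603]
```

carry_out([
  [-0.2,-0.03,0,0,-1],
  [-0.45,-0.06,0,0,-1],
  [-0.65,-0.09,0,0,-1],
  [-0.765,-0.1,0,0,-1],
  [-0.765,-0.1,0.05,0,-1],
  [-0.765,-0.1,0.12,0,-1],
  [-0.765,-0.1,0.18,0,-1],
  [-0.765,-0.1,0.22,0,-1],
  [-0.765,-0.1,0.25,0,-1],
  [-0.765,-0.1,0.27,0,-1],
  [-0.765,-0.1,0.27,0,-1],
])

```text
clock: 11.15
position: [0.4577, -0.1878, 0.0874]
ee_rot: [0.839, 0.545, -0.0, -0.0]
ft_force: [-0.4, 0.3, -3.0]
grip_width: 0.201
grasp_force: 67.3
```

```bash
python3 - <<'E'
from h import *
go(.4574,-.1882,.06,-23.9); print(manip.get_obs()["torque"])
E
```

```text
t 11.15 pos [ 0.4577 -0.1878  0.0874] yaw -23.99 w 0.201 F [-0.4  0.3 -3. ] grip 67.32017974136397 delta [-0.003 -0.001  0.183] spin -0.003
[-0.00273588  0.02157256 -0.04332001]
```

carry_out([
  [0,0,0.04,0,-1],
  [0,0,0.08,0,-1],
  [0,0,0.12,0,-1],
  [0,0,0.15,0,-1],
  [0,0,0.15,0,-1],
])

```text
clock: 11.78
position: [0.4575, -0.1878, 0.0646]
ee_rot: [0.839, 0.545, -0.0, -0.0]
ft_force: [0.0, 0.1, -2.4]
grip_width: 0.198
grasp_force: 67.3
```

carry_out([
  [0,0,0.02,0,-1],
  [0,0,0.03,0,-1],
  [0,0,0.04,0,-1],
  [0,0,0.05,0,-1],
  [0,0,0.06,0,-1],
  [0,0,0.07,0,-1],
  [0,0,0.08,0,-1],
  [0,0,0.09,0,-1],
  [0,0,0.1,0,-1],
  [0,0,0.105,0,-1],
  [0,0,0.11,0,-1],
  [0,0,0.11,0,-1],
])

```text
clock: 13.28
position: [0.4582, -0.188, 0.0504]
ee_rot: [0.839, 0.545, 0.001, -0.0]
ft_force: [-10.6, 6.0, 29.9]
grip_width: 0.195
grasp_force: 74.0
```

carry_out([
  [0,0,-0.01,0,-1],
  [0,0,-0.01,0,-0.3],
  [0,0,-0.01,0,0.1],
  [0,0,-0.01,0,0.1],
  [0,0,-0.01,0,0.1],
  [0,0,-0.1,0,0.1],
  [0,0,-0.3,0,0.1],
  [0,0,-0.4,0,0.1],
  [0,0,-0.4,0,0.1],
])

```text
clock: 14.4
position: [0.4586, -0.1878, 0.1096]
ee_rot: [0.839, 0.545, 0.001, 0.001]
ft_force: [0.5, 0.2, -0.5]
grip_width: 0.555
grasp_force: 0.0
```

```bash
python3 - <<'E'
from h import *
o=manip.get_obs(); go(.4577,-.186,.1,-23.9)
c=camera("wrist")
P=wpts(c,np.ones((420,560),bool)); a=np.radians(-23.9); ex=np.array([np.cos(a),np.sin(a)]); ey=np.array([-ex[1],ex[0]])
T=np.array([.4395,-.227]); S=np.c_[(P[:,:2]-T)@ex,(P[:,:2]-T)@ey,P[:,2]]
def box(x0,x1,y0,y1,z0,z1):
    Q=S[(S[:,0]>x0)&(S[:,0]<x1)&(S[:,1]>y0)&(S[:,1]<y1)&(S[:,2]>z0)&(S[:,2]<z1)]; return len(Q),np.median(Q,0).round(4) if len(Q) else 0
print("fin top",box(-.007,.007,.05,.07,.08,.12)); print("cart top",box(-.02,-.013,.055,.08,.05,.09),box(.013,.02,.055,.08,.05,.09)); print("deck",box(-.05,-.035,.04,.09,.05,.08),box(.035,.05,.04,.09,.05,.08))
d=camera("top"); P=pts(d); S=np.c_[(P[:,:2]-T)@ex,(P[:,:2]-T)@ey,P[:,2]]
print("top: round",box(-.015,.015,-.01,.012,.05,.1),"deck",box(-.02,.05,-.03,-.025,.05,.1))
save(d,"t2.png")
E
```

```text
t 14.4 pos [ 0.4586 -0.1878  0.1096] yaw -23.97 w 0.555 F [ 0.5  0.2 -0.5] grip 0.0 delta [ 0.009 -0.011  0.064] spin -0.002
fin top (830, array([0.    , 0.0602, 0.094 ]))
cart top (397, array([-0.0166,  0.0678,  0.066 ])) (401, array([0.0166, 0.0678, 0.066 ]))
deck (1616, array([-0.0424,  0.0662,  0.0651])) (1621, array([0.0425, 0.0662, 0.0651]))
top: round (0, 0) deck (0, 0)
```

```bash
cat >> h.py <<'E'
a_=np.radians(-23.9); EX=np.array([np.cos(a_),np.sin(a_)]); EY=np.array([-EX[1],EX[0]]); T=np.array([.4395,-.227])
def lev(q,back=0.,z=.063):
    "TCP (world) that holds the finger corner on the paddle's outer face at lever angle q"
    n=np.array([np.sin(q),np.cos(q)])
    t=np.array([-.043+.08*np.cos(q),-.08*np.sin(q)])-(.0045+back)*n-[.0145,.011]
    return [*(T+t[0]*EX+t[1]*EY),z]
E
python3 - <<'E'
from h import *
go(*lev(1.307,.018),-23.9)
E
```

```text
t 14.5 pos [ 0.4576 -0.1875  0.108 ] yaw -23.97 w 0.548 F [ 0.4 -0.1 -0.3] grip 0.0 delta [-0.917 -0.391  0.3  ] spin -0.002
```

carry_out([
  [0,0,-0.1,0,-1],
  [-0.1,-0.2,-0.1,0,-1],
  [-0.3,-0.39,-0.1,0,-1],
  [-0.6,-0.39,-0.1,0,-1],
  [-0.9,-0.39,-0.1,0,-1],
  [-0.917,-0.39,-0.1,0,-1],
  [-0.917,-0.39,0.1,0,-1],
  [-0.917,-0.39,0.25,0,-1],
  [-0.917,-0.39,0.3,0,-1],
  [-0.917,-0.39,0.3,0,-1],
])

```text
clock: 15.75
position: [0.3485, -0.2894, 0.0636]
ee_rot: [0.839, 0.545, -0.0, -0.0]
ft_force: [0.2, 0.5, 0.2]
grip_width: -0.0
grasp_force: 0.0
```

```bash
python3 - <<'E'
from h import *
for q in (1.307,1.1,.9,.7,.5,.3): go(*lev(q),-23.9)
d=camera("scene"); u,v=map(int,proj(d,(.39,-.28,.08)))
cv2.imwrite("pics/s3.png",cv2.resize(d["img"][v-60:v+60,u-80:u+80],(800,600),interpolation=cv2.INTER_CUBIC)[:,:,::-1])
E
```

```text
t 15.75 pos [ 0.3485 -0.2894  0.0636] yaw -23.97 w -0.0 F [0.2 0.5 0.2] grip 0.0 delta [0.03  0.113 0.004] spin -0.002
t 15.75 pos [ 0.3485 -0.2894  0.0636] yaw -23.97 w -0.0 F [0.2 0.5 0.2] grip 0.0 delta [0.064 0.218 0.004] spin -0.002
t 15.75 pos [ 0.3485 -0.2894  0.0636] yaw -23.97 w -0.0 F [0.2 0.5 0.2] grip 0.0 delta [0.117 0.31  0.004] spin -0.002
t 15.75 pos [ 0.3485 -0.2894  0.0636] yaw -23.97 w -0.0 F [0.2 0.5 0.2] grip 0.0 delta [0.187 0.391 0.004] spin -0.002
t 15.75 pos [ 0.3485 -0.2894  0.0636] yaw -23.97 w -0.0 F [0.2 0.5 0.2] grip 0.0 delta [0.272 0.456 0.003] spin -0.002
t 15.75 pos [ 0.3485 -0.2894  0.0636] yaw -23.97 w -0.0 F [0.2 0.5 0.2] grip 0.0 delta [0.367 0.503 0.003] spin -0.002
```

View pics/s3.png

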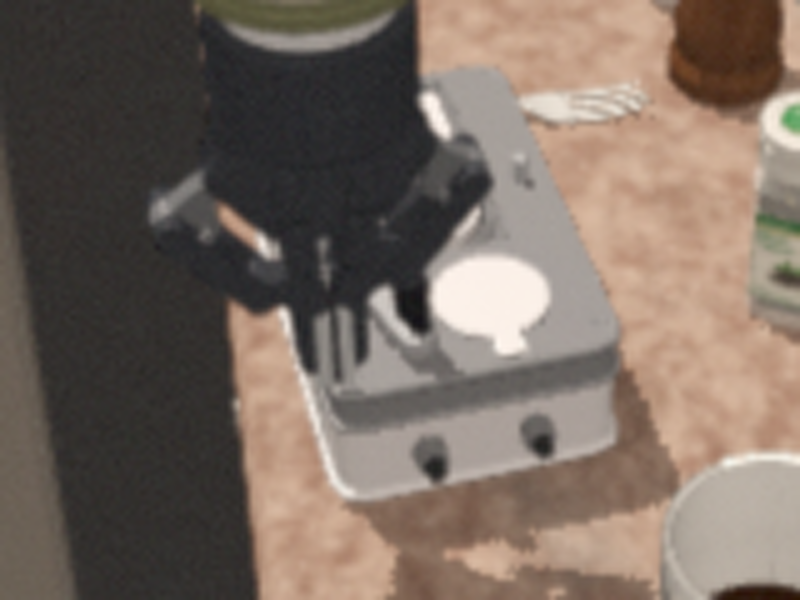

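carry_out([
  [0.03,0.1,0,0,-1],
  [0.045,0.16,0,0,-1],
  [0.064,0.218,0,0,-1],
  [0.09,0.265,0,0,-1],
  [0.117,0.31,0,0,-1],
  [0.15,0.35,0,0,-1],
  [0.187,0.391,0,0,-1],
  [0.23,0.425,0,0,-1],
  [0.272,0.456,0,0,-1],
  [0.32,0.48,0,0,-1],
  [0.367,0.503,0,0,-1],
  [0.367,0.503,0,0,-1],
])

```text
clock: 17.3
position: [0.4404, -0.2692, 0.0634]
ee_rot: [0.838, 0.545, 0.0, -0.0]
ft_force: [1.0, 0.4, 0.5]
grip_width: -0.004
grasp_force: 0.0
```

```bash
python3 - <<'E'
from h import *
for q in (.2,.1,0): go(*lev(q),-23.9)
d=camera("scene"); r=outline_of("lever_paddle",d)
P=pts(d,r[0]["region"]); P=P[(P[:,2]>.068)&(P[:,2]<.082)]; print(rect(P)) 
E
```

```text
t 17.3 pos [ 0.4404 -0.2692  0.0634] yaw -23.91 w -0.004 F [1.  0.4 0.5] grip 0.0 delta [0.046 0.014 0.003] spin -0.0
t 17.3 pos [ 0.4404 -0.2692  0.0634] yaw -23.91 w -0.004 F [1.  0.4 0.5] grip 0.0 delta [0.099 0.025 0.003] spin -0.0
t 17.3 pos [ 0.4404 -0.2692  0.0634] yaw -23.91 w -0.004 F [1.  0.4 0.5] grip 0.0 delta [0.152 0.031 0.003] spin -0.0
(array([ 0.4314, -0.2369]), array([0.021 , 0.0971]), -41.2)
```

carry_out([
  [0.046,0.014,0,0,-1],
  [0.08,0.02,0,0,-1],
  [0.11,0.025,0,0,-1],
  [0.135,0.03,0,0,-1],
  [0.152,0.03,0,0,-1],
  [0.16,0.03,0,0,-1],
  [0.165,0.03,0,0,-1],
  [0.165,0.03,0,0,-1],
])

```text
clock: 18.4
position: [0.4538, -0.2492, 0.0634]
ee_rot: [0.839, 0.545, 0.0, -0.0]
ft_force: [-0.1, -2.0, 0.4]
grip_width: 0.002
grasp_force: 0.6
```

carry_out([
  [0.007,0,0,0,-1],
  [0.014,0,0,0,-1],
  [0.014,0,0,0,-1],
])

```text
clock: 18.77
position: [0.4543, -0.2483, 0.0635]
ee_rot: [0.839, 0.544, -0.0, 0.0]
ft_force: [-1.8, -5.2, 0.3]
grip_width: 0.0
grasp_force: 2.7
```

carry_out([
  [0.007,0,0,0,-1],
  [0.014,0,0,0,-1],
  [0.014,0,0,0,-1],
])

```text
clock: 19.15
position: [0.4544, -0.248, 0.0635]
ee_rot: [0.839, 0.544, -0.001, 0.001]
ft_force: [-4.3, -11.7, 0.1]
grip_width: 0.003
grasp_force: 5.8
```

carry_out([
  [-0.1,0,0,0,-1],
  [-0.2,0,0,0,-1],
  [-0.25,0,-0.15,0,-1],
  [-0.3,-0.2,-0.4,0,-1],
  [-0.3,-0.5,-0.5,0,-1],
  [-0.3,-0.8,-0.5,0,-1],
  [-0.3,-0.8,-0.5,0,-1],
])

```text
clock: 20.02
position: [0.3262, -0.2366, 0.139]
ee_rot: [0.839, 0.545, 0.004, -0.001]
ft_force: [1.3, 0.7, 0.9]
grip_width: 0.003
grasp_force: 0.0
```

```bash
python3 - <<'E'
from h import *
d=camera("scene"); r=outline_of("lever_paddle",d)
P=pts(d,r[0]["region"]); P=P[(P[:,2]>.068)&(P[:,2]<.082)]; print(rect(P)); go(.4,-.25,.15,-23.9)
for q in("fork","mug_a","pepper_mill","salt_shaker","spice_jar"): print(q,[np.round(x["position"],3) for x in boxes_of(q,d)[:1]])
u,v=map(int,proj(d,(.44,-.22,.07)))
cv2.imwrite("pics/s4.png",cv2.resize(d["img"][v-60:v+60,u-80:u+80],(800,600),interpolation=cv2.INTER_CUBIC)[:,:,::-1])
E
```

```text
(array([ 0.4383, -0.2259]), array([0.0206, 0.1014]), -23.38)
t 20.125 pos [ 0.328  -0.2377  0.1389] yaw -23.98 w 0.003 F [ 0.4 -0.1  0.3] grip 0.0 delta [ 0.12   0.472 -0.073] spin -0.003
fork [array([ 0.597, -0.152,  0.002])]
mug_a [array([ 0.403, -0.469,  0.056])]
pepper_mill [array([ 0.652, -0.191,  0.07 ])]
salt_shaker [array([ 0.683, -0.112,  0.049])]
spice_jar [array([ 0.564, -0.326,  0.066])]
```

View pics/s4.png

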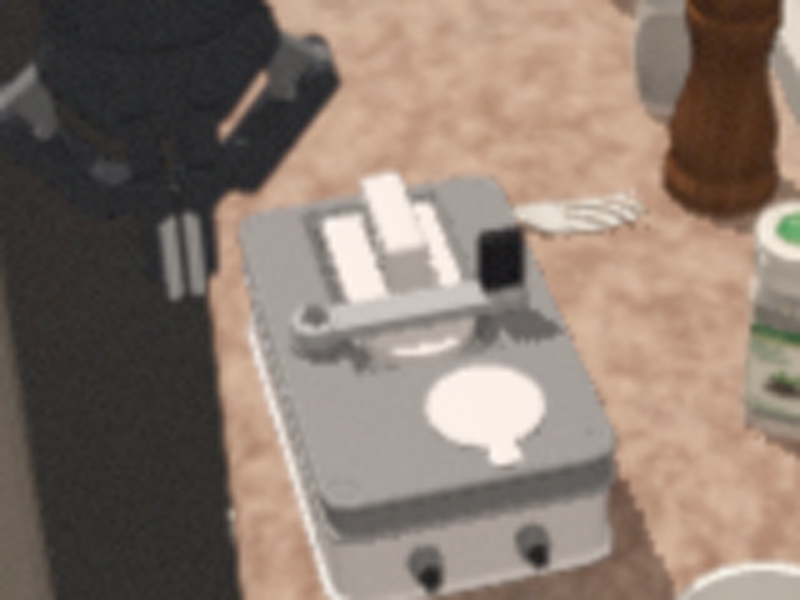

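The picture shows the cartridge home in the well. The lever bar, from (315,318) to (500,270), lies shut over its rounded end against the pin. The gripper is clear at (180,280).

```bash
python3 -c "
from h import *
print(ticket.hand_in())"
```

```text
the job is handed in; nothing more can be done
None
```

The cartridge is fully home in the well with its rounded end towards the chamfered end, the lever is shut against its stop, the gripper is clear of everything, the bystanders measured where they stood, and the job is handed in at about 20 s.

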